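# Turn the reversed filter cartridges of a flow cytometer

### The job

Lift the retaining bar off the filter magazine and lay it flat and lengthwise on the rubber mat. Then pull out every cartridge whose stud is not at the detector-tube side, turn it end for end and push it fully home in the same slot, leaving any that is already the right way round in its slot; finally lay the bar back across its two supports, flat between the prongs, and leave everything else on the bench alone.

Things in the scene. Friction and masses are not known exactly. Their poses are not given: they have to be found in the camera images.
- rack: Filter magazine, fixed: aluminium block 104 (x) x 256 (y) x 50 mm high on a 124 x 320 x 10 mm base. Origin: centre of underside, z up. A row of five upright slots along its y. Five black detector tubes (32 mm across, 14 to 46 mm high) stick out of its +x side to x = 110 mm: +x is the detector side. The row (+y) points ahead and to the left, +x ahead and to the right. Its two bar supports: see bar_seat.
- bar_seat (a point): Where the bar's origin belongs: rack (0, 0, 98) mm. Supports at rack y = +-128 to 144 mm, top 98 mm above the bench; each has two prongs up to 112 mm, leaving a gap from x = -16 to 16 mm for the bar, and an end wall with inner face at |y| = 146 mm, up to 112 mm.
- bar: Steel retaining bar 24 (x) x 284 (y) x 8 mm, 0.25 kg, grey grip block on top at its middle: 20 (x) x 60 (y) mm, 8 to 40 mm above the underside. Origin: centre of underside, z up. At the start it lies loose across the two supports between the prongs, 3 mm over the cartridge tabs, and blocks them. Works either way round.
- mat: Flat black rubber mat, fixed, 340 mm (its x) x 110 mm (its y) x 4 mm thick. Origin: centre of its underside; its top is 4 mm above that.
- cart_a: Filter cartridge (all alike; some may be absent): upright black plate 70 (x) x 12 (y) x 50 mm high, 0.11 kg; lifting tab at its middle 30 (x) x 12 (y) mm, 50 to 80 mm up; steel stud 11 mm across on the top edge at its +x end, 28 mm from the middle, to 67 mm up. Origin: centre of underside, z up. Loose in a slot, stud to the detector side (right) or away from it (wrong).
- cart_a_stud (a point): Top of the stud of cart_a, at (28, 0, 67) mm in the cartridge's frame: shows which end is which.
- cart_b: Filter cartridge (all alike; some may be absent): upright black plate 70 (x) x 12 (y) x 50 mm high, 0.11 kg; lifting tab at its middle 30 (x) x 12 (y) mm, 50 to 80 mm up; steel stud 11 mm across on the top edge at its +x end, 28 mm from the middle, to 67 mm up. Origin: centre of underside, z up. Loose in a slot, stud to the detector side (right) or away from it (wrong).
- cart_b_stud (a point): Top of the stud of cart_b, at (28, 0, 67) mm in the cartridge's frame: shows which end is which.
- cart_c: Filter cartridge (all alike; some may be absent): upright black plate 70 (x) x 12 (y) x 50 mm high, 0.11 kg; lifting tab at its middle 30 (x) x 12 (y) mm, 50 to 80 mm up; steel stud 11 mm across on the top edge at its +x end, 28 mm from the middle, to 67 mm up. Origin: centre of underside, z up. Loose in a slot, stud to the detector side (right) or away from it (wrong).
- cart_c_stud (a point): Top of the stud of cart_c, at (28, 0, 67) mm in the cartridge's frame: shows which end is which.
- cart_d: Filter cartridge (all alike; some may be absent): upright black plate 70 (x) x 12 (y) x 50 mm high, 0.11 kg; lifting tab at its middle 30 (x) x 12 (y) mm, 50 to 80 mm up; steel stud 11 mm across on the top edge at its +x end, 28 mm from the middle, to 67 mm up. Origin: centre of underside, z up. Loose in a slot, stud to the detector side (right) or away from it (wrong).
- cart_d_stud (a point): Top of the stud of cart_d, at (28, 0, 67) mm in the cartridge's frame: shows which end is which.
- cart_e: Filter cartridge (all alike; some may be absent): upright black plate 70 (x) x 12 (y) x 50 mm high, 0.11 kg; lifting tab at its middle 30 (x) x 12 (y) mm, 50 to 80 mm up; steel stud 11 mm across on the top edge at its +x end, 28 mm from the middle, to 67 mm up. Origin: centre of underside, z up. Loose in a slot, stud to the detector side (right) or away from it (wrong).
- cart_e_stud (a point): Top of the stud of cart_e, at (28, 0, 67) mm in the cartridge's frame: shows which end is which.
- slot_mid (a point): Middle of the floor of the middle slot, rack (0, 0, 15) mm; the others lie at rack y = -92, -46, 46 and 92 mm. A cartridge fully home has its origin on the floor's middle. Each slot is 73 mm long along rack x, 15 mm wide along rack y, 35 mm deep (mouth 50 mm above the bench, 3 mm chamfer), takes a cartridge either way round, and may be empty.
- tweezers: Bystander: steel tweezers 120 mm long, flat on the bench between magazine and mat. Origin: centre of its underside.
- wash_bottle: Bystander: white wash bottle, 66 mm across, 170 mm tall. Origin: centre of its underside.
- buffer_jar: Bystander: brown glass jar, 70 mm across, 100 mm tall. Origin: centre of its underside.
- beaker: Bystander: clear beaker, 72 mm across, 90 mm tall. Origin: centre of its underside.
Things that resemble listed ones, but are neither listed nor needed, are in the scene too. What is shaped like the cart_b but green is not meant.

How it is judged:
By the outcome, as a careful person would: the job done as asked, in the order asked, and still so for the second after the job is handed in, with the robot touching nothing.
Of cart_a, cart_b, cart_d, cart_e only 2 to 4 are there at a start; the rules pass over those that are not, and their reading is None.
At some moment in a run one of bar may be knocked a few centimetres aside while the robot is not near it.
It also fails if it takes over 210 s, if anything falls off the work surface, if the arm or the gripper's body presses on something with over 40 N, if the wrist force passes 120 N, or if a joint passes its speed limit or range.

### The arm

A 7-joint arm with a two-finger parallel gripper is mounted at the origin on the work surface. World frame = base frame: x ahead of the robot, y to its left, z up, the work surface at z = 0. Lengths are in m, angles in rad, forces in N, time in s.
With the tool pointing down it reaches from about 0.425 to 0.925 m from the base axis. Payload 6.8 kg.
Tool frame: the origin (TCP) lies between the finger pads; the fingertips stand 14 mm ahead of it and the grasp point (between the pads) lies 5 mm behind it; z points along the fingers, y is the line along which they close (so a half turn about z gives the same grasp; the last joint's range is limited). The gripper opens to 85 mm and grips with 20 to 120 N. Pads are 22 mm wide; open, the fingers measure 114 mm over their backs; the gripper's body (76 mm by 85 mm) begins 54 mm behind the grasp point. The pads swing forward as they close: fully open they stand 13 mm farther back than shut.
Start: joints at [-1.317, 0.477, 0.022, 1.555, -0.011, 1.109, -0.083], TCP at [0.239, 0.631, 0.211] pointing down, gripper open.
Joint ranges: [-2.96, 2.96], [-0.34, 2.1], [-1.41, 1.46], [0.24, 2.44], [-1.37, 4.51], [0.17, 1.92], [-2.96, 2.96]. Speed limits (rad/s): [2.39, 2.39, 3.14, 3.14, 3.14, 3.14, 3.14].

### API

Orientations are given as a rotation vector (axis times angle).
In Python, from bench import r, eyes, ticket gives the robot as it stands. The module is installed in compiled form; this text tells all that it offers.
- The arm moves only by the tool arm_command, never from a script. Its argument "plan" is text: rows parted by semicolons, each of 4 numbers parted by spaces: the shift along the tool's x, y, z in m, then the turn about the tool's z in degrees. In form: tx ty tz yaw; .... A call has 1 to 20 rows; each row shifts and turns the commanded pose from where the row before left it, along the tool's axes as they then stand; what a row does not reach is not made up. A row lasts 1/8 s, in which the tool goes at most 62.5 mm and 10.7 degrees, less where a joint would pass 70% of its speed; a pose out of reach is approached as far as the arm can. A call is refused whole if a number of a shift passes 0.0625 or a number of a turn 10.7, either way. A call with a gripper value outside its range is refused whole. "hand" is the closure, from -1 (fully open) to 1 (shut), set as the call begins (left out, the last holds). The fingers move at their own pace and stop on an object; "grip_force" is the grip in N (left out, the last holds). Time passes only in rows, so rows that do not move let the fingers close. It gives the time, the measured TCP pose, the force, the opening and the grip force at its end, in the units of the state.
- r.get_obs(): the state, without advancing time (a new reading comes with each control period).
- eyes.grab_frame(name): name is "scene" or "top" or "wrist"; returns (picture, depth): 420x560x3 uint8, red, green, blue; 420x560 float32, m along the optical axis (not along the pixel's ray), 0 where there is no reading.
- eyes.calibration(name): a dict with "fov_y" (degrees; the focal length in pixels is half the picture's height over the tangent of half this angle, whatever the lens; pixels are square), "cx", "cy" (the principal point, pixels), "origin" and "attitude" of the camera in the world; the wrist camera has in their place "tool_from_camera" (4x4, takes a point from camera to tool coordinates, whose origin is the TCP and whose axes are the flange's). Camera axes: x right, y up, looking along -z (the intrinsics and any distortion apply to the point x, -y, -z); pixel columns grow to the right and rows downward; lengths in m; the calibration is good to about 2 mm. A picture is of the moment at which its call begins: read the wrist's pose just before it. calibration takes no time and is no camera call.
- ticket.hand_in(): hands the job in; it is judged then, once.
The state is a dict: "clock": time; "joints": joint angles; "qvel": joint speeds; "tau": joint torques, N m; "tcp_pos": TCP position; "orientation": TCP orientation; "contact_force": force on the tool from outside, world axes, zero at the start; "moment": the same for the moment, N m; "grip_width": finger opening in m; "gripper_force": force on a finger pad.
Only numpy, scipy, OpenCV 4.12 (cv2) and the standard library are available. Lean on these libraries where they do the work, as an engineer would, in place of code of your own. Each camera call takes 0.05 s, during which the arm holds its last target. There are 200 camera calls.

## Working session

There is one attempt and no reset: what is moved stays moved. The work goes in short steps, Python scripts to look and compute and a tool call to move; the robot and the scene stay as the last step left them, time stands still between calls to the robot, and variables do not carry over. Pictures are saved under pics/ and viewed, at most 14 in all, crops included, and the job is handed in when it is done.

Besides the shell and the picture viewer there is one more tool, called after "Call:" as name(argument=value, ...) on one line, values as JSON. arm_command: Moves the arm, as the interface text tells. Its arguments: {"type":"object","properties":{"plan":{"type":"string"},"hand":{"type":"number"},"grip_force":{"type":"number"}},"required":["plan"]}

```bash
mkdir -p pics
cat > h.py <<'E'
import numpy as np, cv2
from scipy.spatial.transform import Rotation as R
from bench import r, eyes, ticket
def cal(n):
    c=eyes.calibration(n); f=210/np.tan(np.radians(c['fov_y'])/2)
    return c,f
E
python3 - <<'E'
from h import *
for n in ['scene','top','wrist']:
    print(n,eyes.calibration(n))
o=r.get_obs();print(o)
for n in ['scene','top']:
    p,d=eyes.grab_frame(n); cv2.imwrite(f'pics/{n}0.png',p[:,:,::-1]); np.save(f'pics/{n}0.npy',d)
E
```

```text
scene {'fov_y': 45.165364206908656, 'cx': 272.5943948384294, 'cy': 211.17969056464284, 'origin': array([1.30026729, 0.46337748, 1.02326994]), 'attitude': array([0.44455933, 0.79696027, 2.00693392])}
top {'fov_y': 53.99302947045852, 'cx': 285.8916001089134, 'cy': 202.70763897223415, 'origin': array([0.35564719, 0.00364387, 1.35960269]), 'attitude': array([ 0.11380653, -0.13238244, -1.53898753])}
wrist {'fov_y': 71.85678259645755, 'cx': 281.09287042442423, 'cy': 212.9979091239942, 'tool_from_camera': array([[ 7.05491288e-05,  9.60578016e-01,  2.78010556e-01,
         7.07000905e-02],
       [ 9.99999943e-01, -1.59825394e-04,  2.98462175e-04,
         7.92973680e-04],
       [ 3.31129351e-04,  2.78010519e-01, -9.60577973e-01,
        -1.62522232e-01],
       [ 0.00000000e+00,  0.00000000e+00,  0.00000000e+00,
         1.00000000e+00]])}
{'clock': 0.0, 'joints': array([-1.31711046,  0.47782397,  0.02234278,  1.55644383, -0.01152882,
        1.10930862, -0.0830933 ]), 'qvel': array([-0.00016176,  0.0007683 , -0.00010264,  0.00119285,  0.00123553,
        0.00178822,  0.00138788]), 'tau': array([ 2.22968829e-04, -5.96453261e+01,  1.60793591e+00, -2.81185716e+01,
        1.24165855e-02,  9.54501535e-03, -8.20110614e-06]), 'tcp_pos': array([0.23869944, 0.63070996, 0.20971302]), 'orientation': array([-5.65137958e-01, -3.09011799e+00,  2.89437189e-03]), 'contact_force': array([ 0.83867698,  0.37276178, -1.2263466 ]), 'moment': array([ 3.13976383e-02, -8.02146404e-05,  1.58595382e-02]), 'gripper_force': 0.0, 'grip_width': 0.08531465140833505}
```

View pics/scene0.png

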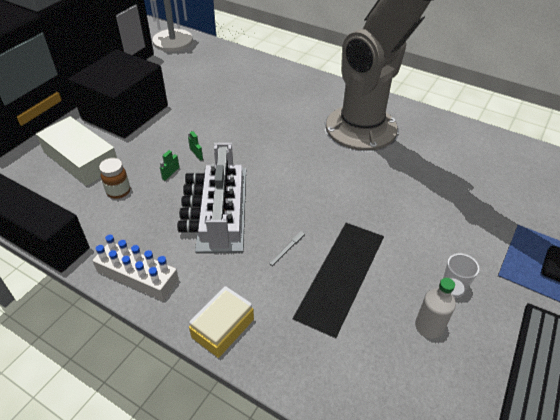

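View pics/top0.png

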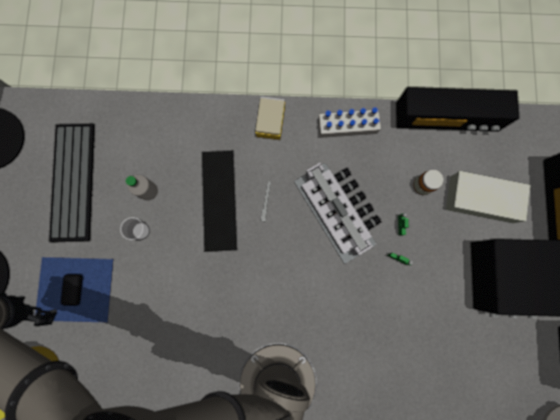

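Scene: magazine at about (220,195) and mat at (340,275). Top view: magazine at (335,210), mat at (218,200), tweezers at (265,200), green decoys at (403,225) and (400,258). Next I measure using depth and ray casting.

```bash
cat >> h.py <<'E'
def T(n,o=None):
    c,f=cal(n)
    if n=='wrist':
        M=np.eye(4);M[:3,:3]=R.from_rotvec(o['orientation']).as_matrix();M[:3,3]=o['tcp_pos']
        return M@c['tool_from_camera'],c,f
    M=np.eye(4);M[:3,:3]=R.from_rotvec(c['attitude']).as_matrix();M[:3,3]=c['origin'];return M,c,f
def cloud(n,d,o=None):
    M,c,f=T(n,o); v,u=np.mgrid[:420,:560]
    P=np.stack([(u-c['cx'])/f*d,-(v-c['cy'])/f*d,-d],-1)
    return P@M[:3,:3].T+M[:3,3]
def cast(n,uv,z,o=None):
    M,c,f=T(n,o);uv=np.atleast_2d(uv).astype(float)
    D=np.stack([(uv[:,0]-c['cx'])/f,-(uv[:,1]-c['cy'])/f,-np.ones(len(uv))],-1)@M[:3,:3].T
    return M[:3,3]+D*((z-M[2,3])/D[:,2])[:,None]
def proj(n,P,o=None):
    M,c,f=T(n,o);q=(np.atleast_2d(P)-M[:3,3])@M[:3,:3]
    return np.stack([c['cx']+f*q[:,0]/-q[:,2],c['cy']-f*q[:,1]/-q[:,2]],-1)
E
python3 - <<'E'
from h import *
p=cv2.imread('pics/top0.png');d=np.load('pics/top0.npy');W=cloud('top',d)
for (u,v) in [(335,205),(218,200),(280,250),(150,250),(450,300),(330,130)]: print((u,v),W[v,u].round(4))
def rect(m,z,name):
    cs,_=cv2.findContours(m.astype(np.uint8),0,1); c=max(cs,key=cv2.contourArea)
    q=cast('top',c[:,0].astype(float),z)[:,:2]
    (cx,cy),(w,h),a=cv2.minAreaRect((q*1000).astype(np.float32)); print(name,cx,cy,w,h,a,len(c))
v,u=np.mgrid[:420,:560]
g=p.max(2)
rect((g<50)&(u>190)&(u<245)&(v>140)&(v<260),0.004,'mat')
roi=(u>285)&(u<390)&(v>150)&(v<270)
z=W[...,2]
rect(roi&(z>.098)&(z<.113),.106,'bar');rect(roi&(z>.125)&(z<.15),.138,'block');rect(roi&(z>.035)&(z<.055),.05,'rackish')
cv2.imwrite('pics/topc.png',cv2.resize(p[150:270,285:395],None,fx=5,fy=5,interpolation=2))
s=cv2.imread('pics/scene0.png');cv2.imwrite('pics/scc.png',cv2.resize(s[135:255,170:255],None,fx=5,fy=5,interpolation=2))
s=W[roi&(z>.098)&(z<.113)];c,e=s[:,:2].mean(0),np.linalg.eigh(np.cov(s[:,:2].T));print('barcloud',s.mean(0),e)
E
```

```text
(335, 205) [ 0.5476 -0.1564  0.1342]
(218, 200) [0.5731 0.2161 0.0063]
(280, 250) [ 0.4142  0.0055 -0.0036]
(150, 250) [0.402  0.4279 0.0058]
(450, 300) [ 0.2687 -0.5481  0.003 ]
(330, 130) [ 0.8107 -0.1482  0.0535]
mat 574.7882690429688 214.65936279296875 334.1687316894531 104.02489471435547 4.821499824523926 255
bar 544.15576171875 -169.32839965820312 305.4124450683594 52.04127883911133 32.56855010986328 236
block 543.0701904296875 -168.5829315185547 59.64767837524414 22.237529754638672 32.45140075683594 42
rackish 579.6580810546875 -225.23240661621094 255.52589416503906 83.9188232421875 32.4742431640625 320
barcloud [ 0.54101831 -0.17070364  0.10635473] EighResult(eigenvalues=array([9.65539203e-05, 1.01477433e-02]), eigenvectors=array([[ 0.53882419, -0.84241824],
       [-0.84241824, -0.53882419]]))
```

View pics/topc.png

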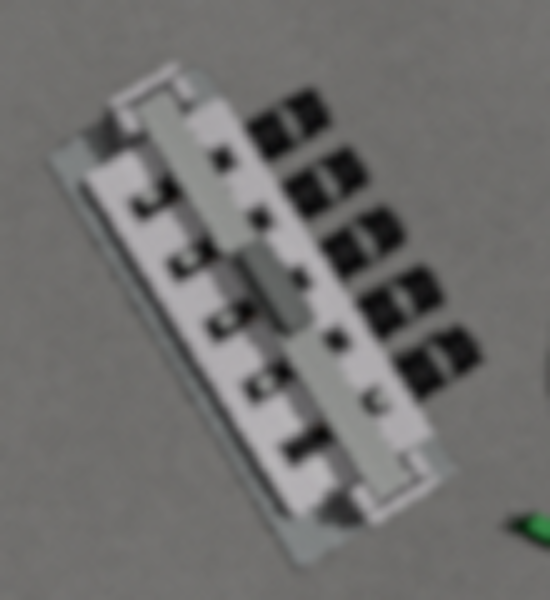

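View pics/scc.png

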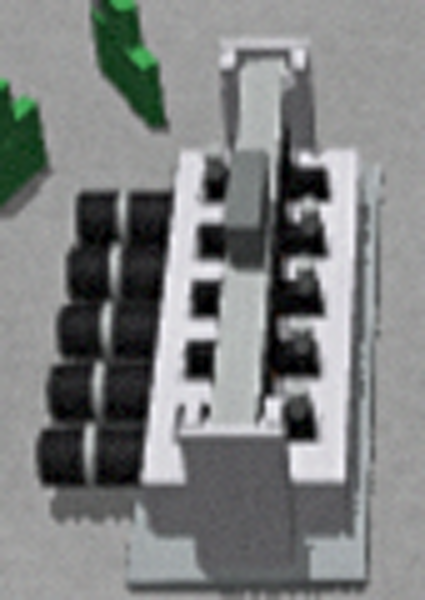

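Three, perhaps four, studs show on the left (away) side; the far-right slot appears to have its stud at the detector side, and the upper-left slot is unclear. I'll move over the magazine and look with the wrist camera.

```bash
cat >> h.py <<'E'
def go(pos,yaw=None):
    """tool-frame shift to pos, and turn that takes tool y to world angle yaw (deg)"""
    o=r.get_obs();M=R.from_rotvec(o['orientation']).as_matrix()
    ay=np.degrees(np.arctan2(M[1,1],M[0,1]))
    print('t',round(o['clock'],2),'shift mm',((np.array(pos)-o['tcp_pos'])@M*1000).round(1),'ytool',ay.round(2),
      'yaw' ,None if yaw is None else round(-((yaw-ay+180)%360-180),2),'j7',o['joints'][6].round(2))
E
python3 -c "
from h import *
go([.543,-.169,.29],-57.5)"
```

```text
t 0.1 shift mm [-567.6 -640.4  -79.1] ytool 69.27 yaw 126.77 j7 -0.08
```

Call:
arm_command(plan="-.0284 -.032 -.004 0;-.0284 -.032 -.004 0;-.0284 -.032 -.004 0;-.0284 -.032 -.004 0;-.0284 -.032 -.004 0;-.0284 -.032 -.004 0;-.0284 -.032 -.004 0;-.0284 -.032 -.004 0;-.0284 -.032 -.004 0;-.0284 -.032 -.004 0;-.0284 -.032 -.004 0;-.0284 -.032 -.004 0;-.0284 -.032 -.004 0;-.0284 -.032 -.004 0;-.0284 -.032 -.004 0;-.0284 -.032 -.004 0;-.0284 -.032 -.004 0;-.0284 -.032 -.004 0;-.0284 -.032 -.004 0;-.0284 -.032 -.004 0", hand=-1)

```text
clock: 2.6
tcp_pos: [0.5437, -0.1694, 0.2905]
orientation: [-0.565, -3.09, -0.0]
contact_force: [0.5, -0.5, -0.3]
grip_width: 0.0851
gripper_force: 0.0
```

Call:
arm_command(plan="0 0 0 10;0 0 0 10;0 0 0 10;0 0 0 10;0 0 0 10;0 0 0 10;0 0 0 10;0 0 0 10;0 0 0 10;0 0 0 10;0 0 0 10;0 0 0 10;0 0 0 6.8;0 0 0 0;0 0 0 0;0 0 0 0")

```text
clock: 4.6
tcp_pos: [0.5435, -0.1683, 0.2907]
orientation: [-3.015, -0.88, -0.0]
contact_force: [-1.1, -0.2, -0.8]
grip_width: 0.0855
gripper_force: 0.0
```

Run:
```python
from h import *
go([.543,-.169,.29],-57.5)
o=r.get_obs();p,d=eyes.grab_frame('wrist');cv2.imwrite('pics/w1.png',p[:,:,::-1]);np.save('pics/w1.npy',d)
W=cloud('wrist',d,o);z=W[...,2]
print(np.histogram(z[(z>.02)],bins=np.arange(.02,.16,.01)))
```

```text
t 4.6 shift mm [-0.8  0.3  0.7] ytool -57.46 yaw 0.04 j7 -0.46
(array([ 1644,  2806, 13821,  3347,  2716,  4687,  1133,  2812,  4302,
         830,    17,   911,     0,     0]), array([0.02, 0.03, 0.04, 0.05, 0.06, 0.07, 0.08, 0.09, 0.1 , 0.11, 0.12,
       0.13, 0.14, 0.15, 0.16]))
```

View pics/w1.png

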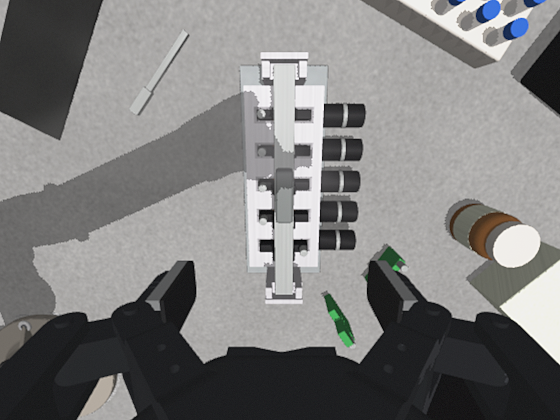

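The wrist view shows all five slots filled. Studs are on the left (away) side in the slots at rows 114, 150, 188 and 215, and on the detector side only at row 254 (304,254). So four cartridges need turning. I'll locate the grip block accurately.

Run:
```python
from h import *
o=r.get_obs();p=cv2.imread('pics/w1.png');d=np.load('pics/w1.npy');W=cloud('wrist',d,o);z=W[...,2]
v,u=np.mgrid[:420,:560];roi=(u>230)&(u<335)&(v>40)&(v<310)
m=roi&(z>.128)&(z<.145)
cs,_=cv2.findContours(m.astype(np.uint8),0,1);c=max(cs,key=cv2.contourArea)
q=cast('wrist',c[:,0],.138,o)[:,:2]*1000;print(W[m].mean(0),cv2.minAreaRect(q.astype(np.float32)))
b=W[roi&(z>.101)&(z<.108)];print(b.mean(0),len(b))
go([.5435,-.169,.126],-57.5)
```

```text
[ 0.5452805  -0.17094197  0.13689429] ((544.9472045898438, -171.4529571533203), (58.167144775390625, 19.07600975036621), 32.24514389038086)
[ 0.55966589 -0.16159103  0.10514205] 3795
t 4.65 shift mm [ -0.5   0.6 164.7] ytool -57.48 yaw 0.02 j7 -0.46
```

Call:
arm_command(plan="0 .003 .03 0;0 0 .04 0;0 0 .04 0;0 0 .03 0;0 0 .0247 0;0 0 0 0;0 0 0 0")

```text
clock: 5.52
tcp_pos: [0.5458, -0.1713, 0.127]
orientation: [3.016, 0.878, 0.002]
contact_force: [-0.2, 0.2, 0.4]
grip_width: 0.0852
gripper_force: 0.0
```

Call:
arm_command(plan="0 0 0 0;0 0 0 0;0 0 0 0;0 0 0 0;0 0 0 0;0 0 0 0;0 0 0 0;0 0 0 0", hand=1, grip_force=60)

```text
clock: 6.52
tcp_pos: [0.5452, -0.1708, 0.126]
orientation: [-3.016, -0.878, -0.0]
contact_force: [-0.2, 0.2, 0.2]
grip_width: -0.0
gripper_force: 0.0
```

Run:
```python
from h import *
o=r.get_obs();p,d=eyes.grab_frame('wrist');cv2.imwrite('pics/w2.png',p[:,:,::-1])
p2,d=eyes.grab_frame('scene');cv2.imwrite('pics/s2.png',np.hstack([cv2.resize(p2[110:310,160:400],None,fx=2,fy=2),p[10:410,200:500]])[:,:,::-1])
```

```text
(no output)
```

View pics/s2.png

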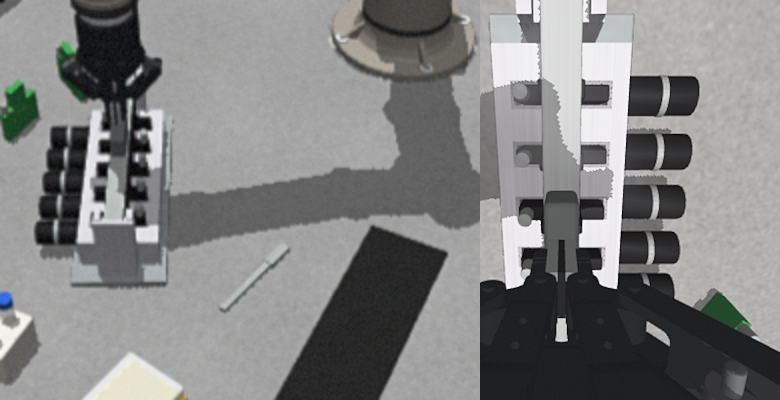

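Run:
```python
from h import *
p=cv2.imread('pics/w2.png');cv2.imwrite('pics/w2c.png',cv2.resize(p[180:380,180:400],None,fx=2.7,fy=2.7,interpolation=2))
o=r.get_obs();print(proj('wrist',[[.545,-.171,.138],[.545+.03*.843,-.171+.03*.537,.138],[.545-.03*.843,-.171-.03*.537,.138],o['tcp_pos']],o).round(), o['grip_width'],o['gripper_force'])
```

```text
[[282. 260.]
 [282. 209.]
 [282. 306.]
 [282. 251.]] 0.0004616849486892392 0.0
```

View pics/w2c.png

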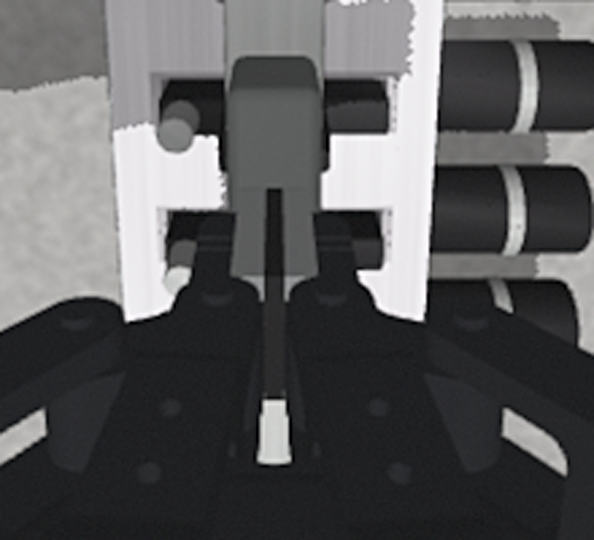

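The crop shows the fingers straddling the grip block (block edges at 232 and 318, fingers flush against them), so it does look gripped although the reported opening is 0. A small test lift will tell.

Call:
arm_command(plan="0 0 -.01 0;0 0 -.02 0;0 0 -.03 0;0 0 -.03 0;0 0 0 0;0 0 0 0")

```text
clock: 7.38
tcp_pos: [0.5452, -0.1706, 0.2163]
orientation: [-3.016, -0.879, -0.001]
contact_force: [0.2, 0.2, 0.3]
grip_width: 0.0003
gripper_force: 0.0
```

Run:
```python
from h import *
o=r.get_obs();print(o['contact_force'],o['grip_width'],o['tcp_pos'])
p,d=eyes.grab_frame('wrist');W=cloud('wrist',d,o)
p2,d2=eyes.grab_frame('scene');cv2.imwrite('pics/s3.png',np.hstack([cv2.resize(p2[100:300,160:400],None,fx=2,fy=2),p[10:410,200:500]])[:,:,::-1])
```

```text
[0.23016225 0.18247871 0.26964136] 0.0003080734604604165 [ 0.54517104 -0.17062841  0.21631501]
```

View pics/s3.png

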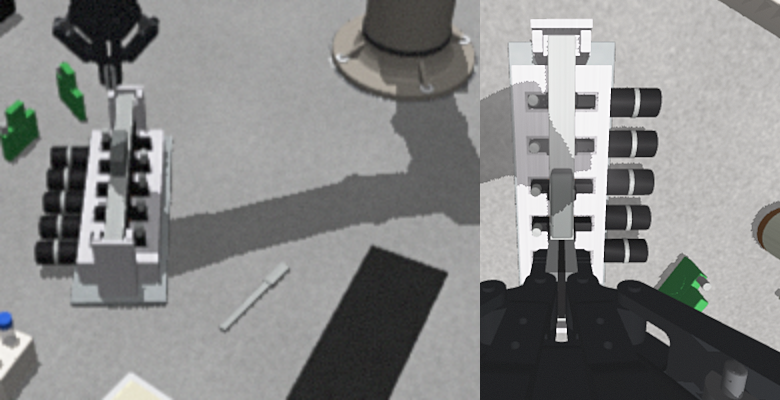

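The bar stayed put and the fingers shut beside it: my estimate along the row is off. I'll measure again with the current view and check it against the picture.

Run:
```python
from h import *
o=r.get_obs();p,d=eyes.grab_frame('wrist');cv2.imwrite('pics/w4.png',p[:,:,::-1]);np.save('pics/w4.npy',d)
W=cloud('wrist',d,o)
for v in range(130,300,8): print(v,W[v,281].round(3),d[v,281].round(3),p[v,281])
# fingertip depth points
w1=np.load('pics/w1.npy');print(w1[195,285],w1[100,400])
s,ds=eyes.grab_frame('scene');Ws=cloud('scene',ds);m=(Ws[...,2]>.128)&(Ws[...,2]<.142);v,u=np.nonzero(m)
k=(u>205)&(u<235)&(v>150)&(v<230);print(Ws[v[k],u[k]].mean(0),k.sum())
```

```text
130 [ 0.604 -0.132  0.105] 0.262 [229 230 229]
138 [ 0.598 -0.136  0.105] 0.264 [229 230 229]
146 [ 0.592 -0.14   0.105] 0.266 [225 226 226]
154 [ 0.586 -0.144  0.106] 0.268 [167 167 167]
162 [ 0.579 -0.148  0.105] 0.27 [165 165 166]
170 [ 0.573 -0.152  0.105] 0.272 [164 164 164]
178 [ 0.568 -0.155  0.116] 0.264 [102 101 103]
186 [ 0.565 -0.157  0.137] 0.244 [112 113 114]
194 [ 0.56  -0.16   0.137] 0.246 [107 108 108]
202 [ 0.553 -0.164  0.136] 0.249 [102 104 104]
210 [ 0.548 -0.168  0.137] 0.25 [101 104 103]
218 [ 0.542 -0.172  0.137] 0.252 [100 102 101]
226 [ 0.535 -0.176  0.137] 0.254 [161 165 163]
234 [ 0.529 -0.179  0.138] 0.255 [161 164 163]
242 [ 0.523 -0.184  0.137] 0.259 [159 164 163]
250 [ 0.554 -0.164  0.24 ] 0.149 [6 6 7]
258 [ 0.554 -0.164  0.251] 0.139 [32 31 31]
266 [ 0.554 -0.164  0.259] 0.131 [31 31 30]
274 [ 0.554 -0.164  0.266] 0.124 [30 30 30]
282 [ 0.553 -0.164  0.272] 0.119 [44 43 43]
290 [ 0.551 -0.166  0.273] 0.118 [48 48 49]
298 [ 0.548 -0.168  0.273] 0.12 [46 46 47]
0.3234098 0.42276037
[ 0.54714934 -0.16833381  0.13514825] 139
```

Run:
```python
from h import *
o=r.get_obs();d=np.load('pics/w4.npy');p=cv2.imread('pics/w4.png');c=eyes.calibration('wrist')
W=cloud('wrist',d,o);M=R.from_rotvec(o['orientation']).as_matrix();t=(W-o['tcp_pos'])@M*1000
for v in range(244,330,6): print(v,[tuple(t[v,u].round().astype(int)) for u in (245,255,262,268,274,281,288,294,300)])
cv2.imwrite('pics/w4c.png',cv2.resize(p[200:360,180:380],None,fx=3,fy=3,interpolation=2))
```

```text
244 [(np.int64(-63), np.int64(-44), np.int64(166)), (np.int64(-50), np.int64(-29), np.int64(133)), (np.int64(-63), np.int64(-24), np.int64(166)), (np.int64(-45), np.int64(-14), np.int64(122)), (np.int64(-28), np.int64(-7), np.int64(79)), (np.int64(-28), np.int64(-1), np.int64(79)), (np.int64(-27), np.int64(6), np.int64(77)), (np.int64(-41), np.int64(13), np.int64(112)), (np.int64(-63), np.int64(23), np.int64(166))]
250 [(np.int64(-71), np.int64(-45), np.int64(166)), (np.int64(-71), np.int64(-32), np.int64(167)), (np.int64(-71), np.int64(-24), np.int64(165)), (np.int64(-71), np.int64(-16), np.int64(166)), (np.int64(12), np.int64(-4), np.int64(-25)), (np.int64(11), np.int64(-1), np.int64(-25)), (np.int64(12), np.int64(3), np.int64(-26)), (np.int64(12), np.int64(6), np.int64(-26)), (np.int64(-71), np.int64(23), np.int64(167))]
256 [(np.int64(-80), np.int64(-45), np.int64(167)), (np.int64(-80), np.int64(-33), np.int64(167)), (np.int64(-79), np.int64(-24), np.int64(167)), (np.int64(12), np.int64(-7), np.int64(-33)), (np.int64(11), np.int64(-4), np.int64(-32)), (np.int64(11), np.int64(-1),
[... 4344 characters left out ...]
nt64(-6), np.int64(-91)), (np.int64(15), np.int64(-5), np.int64(-88)), (np.int64(0), np.int64(-3), np.int64(-68)), (np.int64(-7), np.int64(-1), np.int64(-57)), (np.int64(0), np.int64(2), np.int64(-67)), (np.int64(14), np.int64(3), np.int64(-86)), (np.int64(17), np.int64(5), np.int64(-91))]
328 [(np.int64(17), np.int64(-11), np.int64(-93)), (np.int64(17), np.int64(-8), np.int64(-93)), (np.int64(18), np.int64(-6), np.int64(-94)), (np.int64(13), np.int64(-5), np.int64(-88)), (np.int64(-2), np.int64(-3), np.int64(-68)), (np.int64(-141), np.int64(-1), np.int64(111)), (np.int64(-3), np.int64(2), np.int64(-67)), (np.int64(12), np.int64(3), np.int64(-87)), (np.int64(18), np.int64(5), np.int64(-94))]
```

View pics/w4c.png

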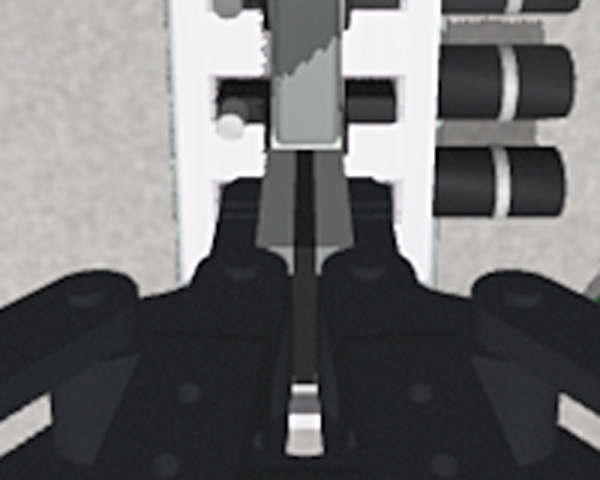

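The wrist depth shows the shut fingertips at tool z ≈ −25 mm, not +14 mm. The tips really stand about 25 mm above the reported TCP, so the fingers closed above the block. I'll go about 39 mm lower.

Call:
arm_command(plan="0 0 0 0;0 0 0 0;0 0 0 0;0 0 0 0;0 0 .02 0;0 0 .03 0;0 0 .03 0;0 0 .03 0;0 0 .02 0;0 0 0 0", hand=-1)

```text
clock: 8.82
tcp_pos: [0.544, -0.1706, 0.0844]
orientation: [-3.015, -0.878, 0.005]
contact_force: [0.3, 0.1, 0.5]
grip_width: 0.0857
gripper_force: 0.0
```

Call:
arm_command(plan="0 0 0 0;0 0 0 0;0 0 0 0;0 0 0 0;0 0 0 0;0 0 0 0;0 0 0 0", hand=1, grip_force=60)

```text
clock: 9.7
tcp_pos: [0.5457, -0.1708, 0.0866]
orientation: [-3.016, -0.878, -0.002]
contact_force: [-1.1, 0.7, 6.6]
grip_width: 0.0193
gripper_force: 59.5
```

Call:
arm_command(plan="0 0 -.01 0;0 0 -.03 0;0 0 -.04 0;0 0 -.04 0;0 0 0 0;0 0 0 0")

```text
clock: 10.45
tcp_pos: [0.5444, -0.1701, 0.205]
orientation: [-3.015, -0.879, 0.002]
contact_force: [0.0, 0.9, -4.1]
grip_width: 0.0189
gripper_force: 59.1
```

Run:
```python
from h import *
go([.5748,.2147,.205],-85.2)
o=r.get_obs();print(o['grip_width'],o['contact_force'])
s,ds=eyes.grab_frame('scene');p,d=eyes.grab_frame('wrist');W=cloud('wrist',d,o)
v,u=np.mgrid[:420,:560]
t=(W-o['tcp_pos'])@R.from_rotvec(o['orientation']).as_matrix()
b=(abs(t[...,1])<.011)&(t[...,0]>.04)&(t[...,0]<.13)&(abs(t[...,2])<.03);print('bar top tool z',np.median(t[b][:,2]),b.sum())
```

```text
t 10.45 shift mm [ 2.324e+02 -3.083e+02  3.000e-01] ytool -57.51 yaw 27.69 j7 -0.38
0.018899687215572676 [ 0.03758088  0.88979978 -4.09664644]
bar top tool z -0.018515655286510266 9132
```

Call:
arm_command(plan=".0194 -.0257 0 0;.0194 -.0257 0 0;.0194 -.0257 0 0;.0194 -.0257 0 0;.0194 -.0257 0 0;.0194 -.0257 0 0;.0194 -.0257 0 0;.0194 -.0257 0 0;.0194 -.0257 0 0;.0194 -.0257 0 0;.0194 -.0257 0 0;.0194 -.0257 0 0;0 0 0 7;0 0 0 7;0 0 0 7;0 0 0 6.7;0 0 0 0;0 0 0 0")

```text
clock: 12.8
tcp_pos: [0.5757, 0.2142, 0.2053]
orientation: [3.138, 0.134, -0.002]
contact_force: [0.3, -0.8, -3.0]
grip_width: 0.019
gripper_force: 59.1
```

Run:
```python
from h import *
o=r.get_obs();p,d=eyes.grab_frame('wrist');cv2.imwrite('pics/w5.png',p[:,:,::-1]);W=cloud('wrist',d,o)
m=((p.max(2)<60)&(abs(W[...,2]-.004)<.012)&(d>0)).astype(np.uint8);m=cv2.morphologyEx(m,2,np.ones((3,3)))
q=W[m>0][:,:2]*1000;print(cv2.minAreaRect(q.astype(np.float32)),len(q))
q=q[(q[:,0]>480)];print([ (x,q[abs(q[:,0]-x)<5,1].min(),q[abs(q[:,0]-x)<5,1].max()) for x in (560,600,640,680,710) if (abs(q[:,0]-x)<5).any()])
go([.5748,.2147,-.004],-85.2)
```

```text
((594.12451171875, 253.00216674804688), (210.36325073242188, 81.5596923828125), 23.391643524169922) 1045
[(560, np.float64(244.20899322087905), np.float64(266.6172487556625)), (710, np.float64(256.98384365838973), np.float64(259.3487973221176))]
t 12.85 shift mm [ -0.8  -0.7 209.5] ytool -85.14 yaw 0.06 j7 -1.4
```

View pics/w5.png

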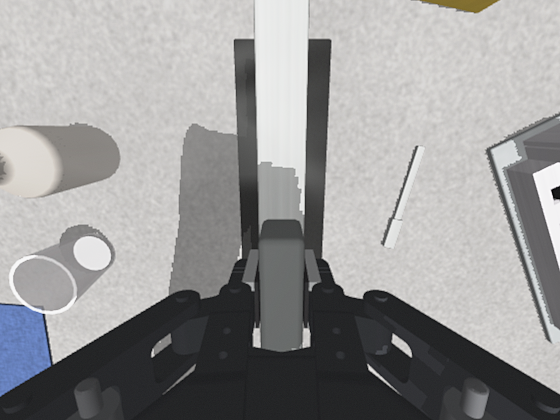

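The wrist view shows the bar held centred and parallel over the mat (mat edges at columns 236 and 328, bar 255–308). I'll lower it.

Call:
arm_command(plan="0 0 .04 0;0 0 .05 0;0 0 .05 0;0 0 .04 0;0 0 .02 0;0 0 .008 0;0 0 .003 0;0 0 .001 0;0 0 0 0")

```text
clock: 13.98
tcp_pos: [0.5767, 0.2146, -0.0051]
orientation: [-3.138, -0.131, -0.002]
contact_force: [-0.0, 0.7, -2.8]
grip_width: 0.0189
gripper_force: 59.0
```

Call:
arm_command(plan="0 0 .0015 0;0 0 0 0;0 0 .001 0;0 0 0 0")

```text
clock: 14.48
tcp_pos: [0.5762, 0.2146, -0.0073]
orientation: [-3.138, -0.131, 0.0]
contact_force: [-4.4, -0.2, 7.6]
grip_width: 0.0192
gripper_force: 60.8
```

Call:
arm_command(plan="0 0 0 0;0 0 0 0;0 0 0 0;0 0 0 0;0 0 0 0;0 0 -.03 0;0 0 -.05 0;0 0 -.05 0;0 0 -.05 0;0 0 -.03 0;0 0 0 0", hand=-1)

```text
clock: 15.85
tcp_pos: [0.5775, 0.2144, 0.2039]
orientation: [-3.137, -0.13, -0.006]
contact_force: [-0.0, 0.0, -1.0]
grip_width: 0.0853
gripper_force: 0.0
```

Run:
```python
from h import *
go([.545-.03,-.171-.02,.26],32.5)
```

```text
t 15.85 shift mm [-95.7 398.8 -57.2] ytool -85.24 yaw -117.74 j7 -1.4
```

Call:
arm_command(plan="-.0092 .0328 -.0056 0;-.0092 .0328 -.0056 0;-.0092 .0328 -.0056 0;-.0092 .0328 -.0056 0;-.0092 .0328 -.0056 0;-.0092 .0328 -.0056 0;-.0092 .0328 -.0056 0;-.0092 .0328 -.0056 0;-.0092 .0328 -.0056 0;-.0092 .0328 -.0056 0;0 0 0 10.4;0 0 0 10.4;0 0 0 10.4;0 0 0 10.4;0 0 0 10.4;0 0 0 10.3;0 0 0 0;0 0 0 0", hand=0)

```text
clock: 18.1
tcp_pos: [0.5114, -0.1201, 0.257]
orientation: [2.756, -1.507, -0.001]
contact_force: [0.1, 0.5, 0.7]
grip_width: 0.0426
gripper_force: 0.0
```

Run:
```python
from h import *
go([.513,-.12,.26],-147.5)
o=r.get_obs();p,d=eyes.grab_frame('wrist');cv2.imwrite('pics/w6.png',p[:,:,::-1]);np.save('pics/w6.npy',d);np.save('pics/w6o.npy',o,allow_pickle=True)
```

```text
t 18.1 shift mm [ 0.8 -1.4 -3. ] ytool -147.34 yaw 0.16 j7 -1.85
```

View pics/w6.png

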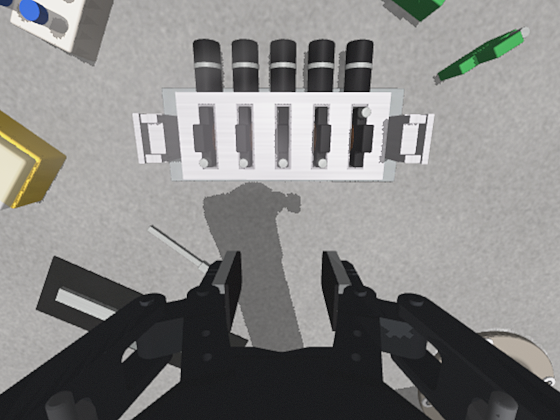

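All five slots are visible: studs at the bottom (away side) for the first four (204,163), (243,163), (283,163), (320,163), and at the top (detector side) for the fifth (366,112). Now I measure the rack frame and the tabs.

Run:
```python
from h import *
o=np.load('pics/w6o.npy',allow_pickle=True).item();p=cv2.imread('pics/w6.png');d=np.load('pics/w6.npy');W=cloud('wrist',d,o);z=W[...,2]
v,u=np.mgrid[:420,:560]
m=((u>160)&(u<405)&(v>85)&(v<190)&(z>.042)&(z<.056)).astype(np.uint8)
m=cv2.morphologyEx(m,3,np.ones((25,25)))
m=cv2.morphologyEx(m,2,np.ones((5,5)))
c=max(cv2.findContours(m,0,1)[0],key=cv2.contourArea);q=cast('wrist',c[:,0],.05,o)[:,:2]*1000
(cx,cy),wh,a=cv2.minAreaRect(q.astype(np.float32));print('rack',cx,cy,wh,a)
th=np.radians(-57.5);X=np.array([np.cos(th),np.sin(th)]);Y=np.array([-X[1],X[0]])
for u0 in (204,243,283,320,362):
    k=(abs(u-u0)<16)&(v>95)&(v<178)&(z>.087)&(z<.1)
    c=max(cv2.findContours(k.astype(np.uint8),0,1)[0],key=cv2.contourArea);q=cast('wrist',c[:,0],.095,o)[:,:2]*1000
    r_=cv2.minAreaRect(q.astype(np.float32)); e=np.array(r_[0])-[cx,cy]
    print('tab',np.round(r_[0],1),np.round(r_[1],1),round(r_[2],1),'rackframe',(e@X).round(1),(e@Y).round(1),'zmed',np.median(z[k]).round(4))
b=(z>.104)&(z<.118)&(v>105)&(v<170);ps=W[b&(u<175)][:,:2],W[b&(u>385)&(u<440)][:,:2]
print([x.mean(0) for x in ps],[len(x) for x in ps]);e=ps[0].mean(0)-ps[1].mean(0);print('angle',np.degrees(np.arctan2(e[1],e[0])),'mid',(ps[0].mean(0)+ps[1].mean(0))/2)
```

```text
rack 544.5547485351562 -175.314453125 (260.79864501953125, 109.01309967041016) 32.658660888671875
tab [ 619.1 -123.7] [13.5 28.3] 32.7 rackframe -3.5 90.6 zmed 0.094
tab [ 580.9 -148.2] [12.  28.7] 30.8 rackframe -3.4 45.2 zmed 0.0941
tab [ 543.  -172.5] [11.  28.3] 32.7 rackframe -3.2 0.2 zmed 0.0941
tab [ 504.7 -197. ] [12.5 28.5] 31.9 rackframe -3.1 -45.3 zmed 0.0939
tab [ 466.6 -221.4] [13.5 28.4] 32.5 rackframe -3.0 -90.5 zmed 0.094
[array([ 0.66329263, -0.09609312]), array([ 0.42324059, -0.25015426])] [722, 743]
angle 32.69162781290793 mid [ 0.54326661 -0.17312369]
```

Run:
```python
from h import *
go([.543,-.1727,.0425],-147.36)
```

```text
t 18.15 shift mm [ 61.4   1.7 214.6] ytool -147.37 yaw -0.01 j7 -1.85
```

Call:
arm_command(plan=".03 .0017 0 0;.0314 0 .03 0;0 0 .04 0;0 0 .04 0;0 0 .04 0;0 0 .03 0;0 0 .02 0;0 0 .0146 0;0 0 0 0;0 0 0 0", hand=0.3)

```text
clock: 19.4
tcp_pos: [0.5438, -0.1733, 0.0437]
orientation: [-2.754, 1.511, -0.002]
contact_force: [0.2, 0.1, 0.3]
grip_width: 0.0301
gripper_force: 0.0
```

Call:
arm_command(plan="0 0 0 0;0 0 0 0;0 0 0 0;0 0 0 0;0 0 0 0", hand=1, grip_force=50)

```text
clock: 20.02
tcp_pos: [0.5439, -0.1732, 0.0438]
orientation: [-2.753, 1.511, -0.002]
contact_force: [-0.2, 0.6, 6.4]
grip_width: 0.011
gripper_force: 49.5
```

Call:
arm_command(plan="0 0 -.01 0;0 0 -.02 0;0 0 -.03 0;0 0 -.03 0;0 0 -.02 0;0 0 0 0;0 0 0 10;0 0 0 10;0 0 0 10;0 0 0 10;0 0 0 10;0 0 0 10;0 0 0 10;0 0 0 10;0 0 0 10;0 0 0 0")

```text
clock: 22.02
tcp_pos: [0.537, -0.1837, 0.138]
orientation: [-0.901, 3.001, 0.014]
contact_force: [0.3, -1.1, -0.4]
grip_width: 0.0112
gripper_force: 48.9
```

I turned the wrong way for the last joint's range; turning back and going the other way round.

Call:
arm_command(plan="0 0 0 -10;0 0 0 -10;0 0 0 -10;0 0 0 -10;0 0 0 -10;0 0 0 -10;0 0 0 -10;0 0 0 -10;0 0 0 -10;0 0 0 0;0 0 0 0")

```text
clock: 23.4
tcp_pos: [0.5389, -0.183, 0.1401]
orientation: [-2.753, 1.482, -0.005]
contact_force: [-0.7, 0.3, -0.6]
grip_width: 0.0111
gripper_force: 49.1
```

Run:
```python
from h import *
go([.543,-.1727,.154],-147.36);o=r.get_obs();print(o['joints'].round(2),o['tcp_pos'],o['grip_width'],o['contact_force'])
```

```text
t 23.4 shift mm [ -6.4  -9.3 -13.7] ytool -146.6 yaw 0.76 j7 -1.65
[-0.57  0.66  1.15  1.93 -0.73  1.03 -1.65] [ 0.53891632 -0.18295381  0.14010334] 0.011087903981169395 [-0.67205572  0.28284872 -0.61755471]
```

Call:
arm_command(plan="-.0064 -.0093 -.0137 0;0 0 0 -9.4;0 0 0 -10;0 0 0 -10;0 0 0 -10;0 0 0 -10;0 0 0 -10;0 0 0 -10;0 0 0 -10;0 0 0 -10;0 0 0 -10;0 0 0 -10;0 0 0 -10;0 0 0 -10;0 0 0 -10;0 0 0 -10;0 0 0 -10;0 0 0 -10;0 0 0 -10")

```text
clock: 25.78
tcp_pos: [0.5432, -0.1729, 0.1543]
orientation: [1.494, 2.76, 0.021]
contact_force: [-0.3, 0.1, -1.9]
grip_width: 0.0111
gripper_force: 49.0
```

Run:
```python
from h import *
go([.543,-.1727,.154],32.64);o=r.get_obs();print(o['joints'].round(2),o['tcp_pos'],o['grip_width'])
p,d=eyes.grab_frame('wrist');cv2.imwrite('pics/w7.png',p[:,:,::-1]);np.save('pics/w7.npy',d);np.save('pics/w7o.npy',o,allow_pickle=True)
```

```text
t 25.77 shift mm [ 0.3 -0.   0.3] ytool 33.17 yaw 0.53 j7 0.96
[-0.09  0.38  0.38  1.89 -0.19  0.9   0.96] [ 0.54317533 -0.17289174  0.15428435] 0.011117583214946675
```

View pics/w7.png

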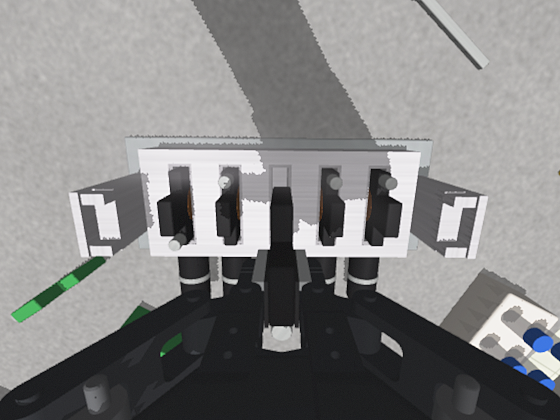

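The cartridge is held with its stud (282,333) now at the detector side; its slot at (281,180) is empty. I re-measure the other tabs in this reversed view to cancel camera bias, and measure the held plate in the tool frame.

Run:
```python
from h import *
o=np.load('pics/w7o.npy',allow_pickle=True).item();d=np.load('pics/w7.npy');W=cloud('wrist',d,o);z=W[...,2]
v,u=np.mgrid[:420,:560];P=[]
for u0,y in ((175,-92),(228,-46),(331,46),(385,92)):
    k=(abs(u-u0)<20)&(v>160)&(v<260)&(z>.087)&(z<.1)
    c=max(cv2.findContours(k.astype(np.uint8),0,1)[0],key=cv2.contourArea);q=cast('wrist',c[:,0],.095,o)[:,:2]*1000
    r_=cv2.minAreaRect(q.astype(np.float32));P.append(r_[0]);print(y,np.round(r_[0],1),np.round(r_[1],1),round(r_[2],1),np.median(z[k]).round(4))
print('mean',np.mean(P,0)); e=np.subtract(P[3],P[0]);print(np.degrees(np.arctan2(e[1],e[0])),np.hypot(*e))
t=(W-o['tcp_pos'])@R.from_rotvec(o['orientation']).as_matrix()*1000
for vv in range(188,260,8): print(vv,[t[vv,uu].round(1).tolist() for uu in (274,281,288)])
```

```text
-92 [ 466.1 -218.2] [14.2 30.7] 32.6 0.094
-46 [ 503.9 -194.1] [12.7 30. ] 32.9 0.0941
46 [ 579.9 -145.9] [13.  30.3] 32.7 0.0941
92 [ 617.7 -121.4] [14.3 30.3] 32.8 0.094
mean [ 541.89909363 -169.9056015 ]
32.54866228353888 179.89461830651206
188 [[34.9, -4.0, 20.1], [34.8, 0.4, 20.6], [34.9, 4.9, 20.3]]
196 [[34.8, -3.5, -2.4], [34.9, 0.4, -3.0], [35.0, 4.4, -3.2]]
204 [[34.5, -3.1, -19.6], [34.6, 0.4, -20.1], [34.4, 4.0, -19.2]]
212 [[30.5, -3.1, -20.3], [30.7, 0.4, -21.3], [30.8, 4.0, -21.3]]
220 [[26.2, -3.2, -20.4], [26.5, 0.4, -21.2], [26.6, 4.0, -21.6]]
228 [[21.7, -3.2, -20.0], [21.9, 0.4, -20.6], [22.0, 4.1, -20.7]]
236 [[17.2, -3.2, -19.7], [17.9, 0.4, -21.5], [17.6, 4.1, -20.8]]
244 [[14.6, -3.1, -24.3], [14.7, 0.4, -24.7], [14.8, 4.0, -24.9]]
252 [[14.5, -2.9, -34.3], [15.0, 0.4, -35.4], [14.9, 3.8, -35.1]]
```

Camera bias is about 1.4 mm along tool x; the held plate sits about 1.7 mm off the tool axis. I correct and insert.

Call:
arm_command(plan="0 0 0 0.5;0 0 0 0;0 0 0 0")

```text
clock: 26.2
tcp_pos: [0.5429, -0.1728, 0.1539]
orientation: [1.513, 2.75, 0.022]
contact_force: [-0.5, -1.5, -1.8]
grip_width: 0.011
gripper_force: 49.0
```

Run:
```python
from h import *
go([.5418,-.1703,.0425],32.6);o=r.get_obs();print(R.from_rotvec(o['orientation']).as_matrix()[:,2])
```

```text
t 26.2 shift mm [  2.2  -1.1 111.4] ytool 32.35 yaw -0.25 j7 0.95
[ 0.00926986  0.01125909 -0.99989365]
```

Call:
arm_command(plan=".0022 -.0013 .02 0;0 0 .03 0;0 0 .02 0;0 0 .01 0;0 0 .006 0;0 0 .004 0;0 0 0 0")

```text
clock: 27.08
tcp_pos: [0.5419, -0.1712, 0.064]
orientation: [1.511, 2.749, 0.023]
contact_force: [2.2, -1.9, -3.5]
grip_width: 0.0115
gripper_force: 49.2
```

Call:
arm_command(plan="0 0 .003 0;0 0 .004 0;0 0 .004 0;0 0 0 0")

```text
clock: 27.58
tcp_pos: [0.542, -0.1711, 0.0526]
orientation: [1.511, 2.75, 0.023]
contact_force: [4.4, -3.9, -3.0]
grip_width: 0.0114
gripper_force: 49.3
```

Call:
arm_command(plan="-.001 0 .003 0;0 0 .003 0;0 0 .002 0;0 0 .001 0;0 0 .0005 0;0 0 0 0")

```text
clock: 28.32
tcp_pos: [0.5421, -0.1712, 0.0442]
orientation: [1.511, 2.751, 0.024]
contact_force: [-0.5, -2.5, 9.7]
grip_width: 0.0113
gripper_force: 51.2
```

Call:
arm_command(plan="0 0 .001 0;0 0 0 0;0 0 0 0")

```text
clock: 28.7
tcp_pos: [0.5422, -0.171, 0.044]
orientation: [1.512, 2.751, 0.025]
contact_force: [-4.3, 0.2, 17.8]
grip_width: 0.0111
gripper_force: 52.4
```

Call:
arm_command(plan="0 0 0 0;0 0 0 0;0 0 0 0;0 0 -.02 0;0 0 -.03 0;0 0 -.03 0;0 0 0 0", hand=0.3)

```text
clock: 29.58
tcp_pos: [0.5428, -0.1725, 0.1243]
orientation: [1.51, 2.748, 0.025]
contact_force: [0.2, 0.4, -0.5]
grip_width: 0.0298
gripper_force: 0.0
```

Run:
```python
from h import *
go([.5811,-.1465,.044],32.6);o=r.get_obs();print(R.from_rotvec(o['orientation']).as_matrix()[:,2])
p,d=eyes.grab_frame('wrist');W=cloud('wrist',d,o);z=W[...,2];uv=proj('wrist',[[.5427,-.1717,.095],[.5811,-.1465,.095]],o)
for i,(a,b) in enumerate(uv):
    v,u=np.mgrid[:420,:560];k=(abs(u-a)<22)&(abs(v-b)<60)&(z>.087)&(z<.1)
    c=max(cv2.findContours(k.astype(np.uint8),0,1)[0],key=cv2.contourArea);q=cast('wrist',c[:,0],.095,o)[:,:2]*1000
    print(uv[i],cv2.minAreaRect(q.astype(np.float32)),np.median(z[k]))
```

```text
t 29.57 shift mm [ 1.2 44.9 81.1] ytool 32.43 yaw -0.17 j7 0.97
[ 0.01320118  0.01108785 -0.99985138]
[280.20789437 233.34339945] ((541.3612670898438, -168.6770782470703), (11.342247009277344, 30.47692108154297), 32.86860275268555) 0.09417720775006702
[345.31492914 232.06175161] ((579.7730102539062, -145.8831024169922), (13.110064506530762, 31.35232162475586), 32.78386306762695) 0.09404553984371297
```

The turned cartridge's tab top is level with the others, so it is fully home. Next is the slot at +46.

Call:
arm_command(plan=".0012 .022 0 0;0 .0229 .01 0;0 0 .03 0;0 0 .02 0;0 0 .015 0;0 0 .006 0;0 0 0 0;0 0 0 0")

```text
clock: 30.62
tcp_pos: [0.58, -0.1465, 0.0428]
orientation: [1.511, 2.749, 0.024]
contact_force: [-0.7, 0.1, 0.3]
grip_width: 0.03
gripper_force: 0.0
```

Call:
arm_command(plan="0 0 0 0;0 0 0 0;0 0 0 0;0 0 0 0;0 0 0 0", hand=1)

```text
clock: 31.25
tcp_pos: [0.5801, -0.1463, 0.0428]
orientation: [1.511, 2.75, 0.024]
contact_force: [-0.6, -0.0, 5.9]
grip_width: 0.0114
gripper_force: 49.7
```

Call:
arm_command(plan="0 0 -.01 0;0 0 -.02 0;0 0 -.03 0;0 0 -.03 0;0 0 -.02 0;0 0 0 10;0 0 0 10;0 0 0 10;0 0 0 10;0 0 0 10;0 0 0 10;0 0 0 0")

```text
clock: 32.75
tcp_pos: [0.5784, -0.1473, 0.1529]
orientation: [-2.681, -1.628, -0.023]
contact_force: [0.4, -0.1, -1.2]
grip_width: 0.0112
gripper_force: 49.1
```

Call:
arm_command(plan="0 0 0 10;0 0 0 10;0 0 0 10;0 0 0 10;0 0 0 10;0 0 0 10;0 0 0 10;0 0 0 10;0 0 0 10;0 0 0 10;0 0 0 10;0 0 0 10;0 0 0 0;0 0 0 0")

```text
clock: 34.5
tcp_pos: [0.5784, -0.1474, 0.1522]
orientation: [-2.744, 1.499, -0.004]
contact_force: [-0.0, -0.2, -0.9]
grip_width: 0.0114
gripper_force: 49.1
```

Run:
```python
from h import *
go([.5815,-.1475,.044],-147.4);o=r.get_obs();print(o['joints'].round(2),R.from_rotvec(o['orientation']).as_matrix()[:,2])
p,d=eyes.grab_frame('wrist');cv2.imwrite('pics/w8.png',p[:,:,::-1]);W=cloud('wrist',d,o)
t=(W-o['tcp_pos'])@R.from_rotvec(o['orientation']).as_matrix()*1000
for vv in range(188,260,8): print(vv,[t[vv,uu].round(1).tolist() for uu in (275,281,287)])
```

```text
t 34.5 shift mm [  2.3  -1.  108.2] ytool -147.29 yaw 0.11 j7 -1.74
[-0.62  0.7   1.16  1.86 -0.75  1.09 -1.74] [ 0.00943908  0.01201273 -0.99988329]
188 [[32.5, -4.5, 26.9], [32.5, -0.5, 26.8], [32.6, 3.4, 26.2]]
196 [[32.6, -4.0, 2.2], [32.5, -0.5, 2.5], [32.4, 3.0, 3.2]]
204 [[32.5, -3.6, -16.5], [32.9, -0.5, -17.7], [32.7, 2.6, -17.2]]
212 [[29.7, -3.5, -21.7], [31.2, -0.5, -26.8], [30.4, 2.5, -24.2]]
220 [[30.5, -3.2, -37.6], [30.3, -0.5, -37.1], [30.5, 2.2, -37.8]]
228 [[27.1, -3.2, -39.0], [27.3, -0.5, -39.5], [26.7, 2.2, -37.8]]
236 [[23.1, -3.2, -38.4], [23.1, -0.5, -38.4], [23.1, 2.2, -38.5]]
244 [[12.5, -3.6, -22.0], [12.9, -0.5, -23.1], [12.5, 2.6, -22.0]]
252 [[13.0, -3.4, -33.6], [12.6, -0.5, -32.5], [12.5, 2.4, -32.3]]
```

Run:
```python
from h import *
go([.583,-.1497,.044],-147.4)
```

```text
t 34.55 shift mm [  5.   -1.1 108.2] ytool -147.35 yaw 0.05 j7 -1.74
```

View pics/w8.png

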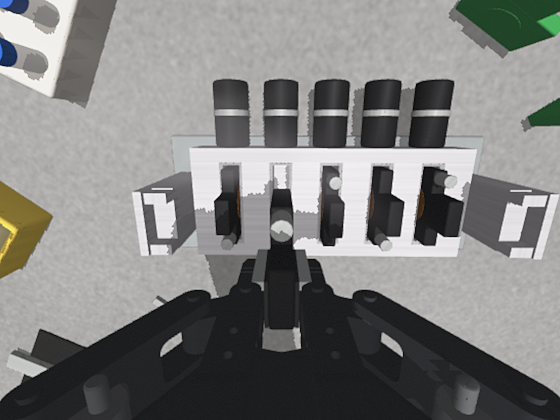

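The second cartridge is held with its stud (282,230) toward the detector, over its empty slot (281,175), and the middle one is seated right. Inserting.

Call:
arm_command(plan=".005 -.0011 .02 0;0 0 .03 0;0 0 .02 0;0 0 .01 0;0 0 .006 0;0 0 .003 0;0 0 0 0")

```text
clock: 35.42
tcp_pos: [0.5831, -0.1502, 0.0633]
orientation: [-2.741, 1.505, -0.005]
contact_force: [-0.7, -0.0, -1.3]
grip_width: 0.0111
gripper_force: 49.1
```

Call:
arm_command(plan="0 0 .003 0;0 0 .004 0;0 0 .003 0;0 0 0 0")

```text
clock: 35.92
tcp_pos: [0.5827, -0.1499, 0.0527]
orientation: [-2.741, 1.506, -0.003]
contact_force: [-0.5, 0.1, -0.9]
grip_width: 0.0114
gripper_force: 49.1
```

Call:
arm_command(plan="0 0 .004 0;0 0 .003 0;0 0 .002 0;0 0 .001 0;0 0 .001 0;0 0 0 0;0 0 0 0")

```text
clock: 36.8
tcp_pos: [0.583, -0.1498, 0.043]
orientation: [-2.74, 1.505, -0.004]
contact_force: [-3.2, 1.8, 9.4]
grip_width: 0.0113
gripper_force: 50.7
```

Call:
arm_command(plan="0 0 .001 0;0 0 0 0")

```text
clock: 37.05
tcp_pos: [0.583, -0.1498, 0.043]
orientation: [-2.739, 1.505, -0.004]
contact_force: [-6.7, 5.1, 18.6]
grip_width: 0.0115
gripper_force: 52.1
```

Call:
arm_command(plan="0 0 0 0;0 0 0 0;0 0 0 0;0 0 -.02 0;0 0 -.03 0;0 0 -.03 0;0 0 0 0;0 0 0 0", hand=0.3)

```text
clock: 38.05
tcp_pos: [0.5822, -0.1505, 0.1212]
orientation: [-2.74, 1.505, -0.004]
contact_force: [-0.3, 0.0, -0.3]
grip_width: 0.0296
gripper_force: 0.0
```

```bash
cat >> h.py <<'E'
def tab(xy):
    o=r.get_obs();p,d=eyes.grab_frame('wrist');W=cloud('wrist',d,o);z=W[...,2]
    (a,b),=proj('wrist',[[*xy,.095]],o);v,u=np.mgrid[:420,:560];k=(abs(u-a)<24)&(abs(v-b)<60)&(z>.087)&(z<.1)
    c=max(cv2.findContours(k.astype(np.uint8),0,1)[0],key=cv2.contourArea);q=cast('wrist',c[:,0],.095,o)[:,:2]
    print(np.round((a,b)),cv2.minAreaRect((q*1000).astype(np.float32)),np.median(z[k]))
def held():
    o=r.get_obs();p,d=eyes.grab_frame('wrist');W=cloud('wrist',d,o)
    t=(W-o['tcp_pos'])@R.from_rotvec(o['orientation']).as_matrix()*1000
    k=(abs(t[...,1])<3)&(t[...,2]>-12)&(t[...,2]<25)&(t[...,0]>20)&(t[...,0]<50)
    print('held end x',np.median(t[k][:,0]),k.sum(),'y',t[k][:,1].mean(),'grip',o['grip_width'],'zaxis',R.from_rotvec(o['orientation']).as_matrix()[:,2].round(4))
E
python3 - <<'E'
from h import *
tab([.5817,-.1478]);tab([.6205,-.1234])
go([.6205,-.1234,.0435],-147.4)
E
```

```text
[281. 238.] ((582.8345336914062, -148.9858856201172), (11.645587921142578, 31.1561222076416), 31.932424545288086) 0.09399538235791613
[215. 237.] ((620.2340087890625, -124.84363555908203), (13.079216003417969, 31.082761764526367), 32.589996337890625) 0.09395815525309853
t 38.15 shift mm [ -1.6 -46.1  77.5] ytool -147.56 yaw -0.16 j7 -1.71
```

Call:
arm_command(plan="-.001 -.023 0 0;0 -.0231 .01 0;0 0 .03 0;0 0 .02 0;0 0 .012 0;0 0 .0055 0;0 0 0 0;0 0 0 0")

```text
clock: 39.15
tcp_pos: [0.6218, -0.1246, 0.0449]
orientation: [-2.74, 1.506, -0.006]
contact_force: [-0.2, -0.7, 0.6]
grip_width: 0.0303
gripper_force: 0.0
```

Call:
arm_command(plan="0 0 0 0;0 0 0 0;0 0 0 0;0 0 0 0;0 0 0 0", hand=1)

```text
clock: 39.78
tcp_pos: [0.6217, -0.1247, 0.0449]
orientation: [-2.74, 1.506, -0.006]
contact_force: [-1.2, 0.1, 5.7]
grip_width: 0.0115
gripper_force: 49.5
```

Call:
arm_command(plan="0 0 -.01 0;0 0 -.02 0;0 0 -.03 0;0 0 -.03 0;0 0 -.025 0;0 0 0 -10;0 0 0 -10;0 0 0 -10;0 0 0 -10;0 0 0 -10;0 0 0 -10;0 0 0 0")

```text
clock: 41.28
tcp_pos: [0.6204, -0.126, 0.1604]
orientation: [-3.129, -0.063, -0.017]
contact_force: [0.3, -0.0, -1.3]
grip_width: 0.0109
gripper_force: 48.7
```

Call:
arm_command(plan="0 0 0 -10;0 0 0 -10;0 0 0 -10;0 0 0 -10;0 0 0 -10;0 0 0 -10;0 0 0 -10;0 0 0 -10;0 0 0 -10;0 0 0 -10;0 0 0 -10;0 0 0 -10;0 0 0 0;0 0 0 0")

```text
clock: 43.02
tcp_pos: [0.6202, -0.1259, 0.1592]
orientation: [1.519, 2.747, 0.022]
contact_force: [0.3, 0.0, -2.3]
grip_width: 0.0114
gripper_force: 48.7
```

Run:
```python
from h import *
held();go([.6202,-.1226,.0435],32.6)
```

```text
held end x 34.00659574806139 139 y 0.032286334962171696 grip 0.011426566678596466 zaxis [ 0.0092  0.0112 -0.9999]
t 43.08 shift mm [2.200e+00 1.000e-01 1.157e+02] ytool 32.19 yaw -0.41 j7 0.85
```

Run:
```python
from h import *
go([.6195,-.1213,.0445],32.6)
```

```text
t 43.08 shift mm [  3.7   0.2 114.7] ytool 32.19 yaw -0.41 j7 0.85
```

Call:
arm_command(plan=".0037 .0002 .025 -.4;0 0 .03 0;0 0 .02 0;0 0 .01 0;0 0 .006 0;0 0 .003 0;0 0 0 0")

```text
clock: 43.95
tcp_pos: [0.6197, -0.1214, 0.0656]
orientation: [1.502, 2.755, 0.023]
contact_force: [0.7, -0.4, -1.0]
grip_width: 0.0112
gripper_force: 48.7
```

Call:
arm_command(plan="0 0 .003 0;0 0 .004 0;0 0 .003 0;0 0 0 0")

```text
clock: 44.45
tcp_pos: [0.6192, -0.1211, 0.0548]
orientation: [1.502, 2.757, 0.023]
contact_force: [0.9, 0.1, -1.0]
grip_width: 0.0114
gripper_force: 48.8
```

Call:
arm_command(plan="0 0 .004 0;0 0 .003 0;0 0 .002 0;0 0 .001 0;0 0 .001 0;0 0 .0005 0;0 0 0 0;0 0 0 0")

```text
clock: 45.45
tcp_pos: [0.6196, -0.1209, 0.0451]
orientation: [1.502, 2.756, 0.024]
contact_force: [-4.4, 1.7, 11.2]
grip_width: 0.0115
gripper_force: 50.7
```

Call:
arm_command(plan="0 0 .001 0;0 0 0 0")

```text
clock: 45.7
tcp_pos: [0.6198, -0.1208, 0.045]
orientation: [1.502, 2.756, 0.025]
contact_force: [-6.9, 2.0, 18.9]
grip_width: 0.0111
gripper_force: 51.7
```

Call:
arm_command(plan="0 0 0 0;0 0 0 0;0 0 0 0;0 0 -.02 0;0 0 -.03 0;0 0 -.03 0;0 0 0 0;0 0 0 0", hand=0.3)

```text
clock: 46.7
tcp_pos: [0.6187, -0.1218, 0.123]
orientation: [1.502, 2.756, 0.023]
contact_force: [-0.4, -0.0, -0.3]
grip_width: 0.0298
gripper_force: 0.0
```

Run:
```python
from h import *
tab([.6197,-.1217])
go([.5042,-.1978,.0445],32.6)
```

```text
[281. 236.] ((620.1785278320312, -119.43472290039062), (11.780497550964355, 31.130229949951172), 32.51007843017578) 0.09410866639802143
t 46.75 shift mm [  -2.4 -138.1   75.9] ytool 32.84 yaw 0.24 j7 0.87
```

Call:
arm_command(plan="-.0024 -.034 0 .2;0 -.035 0 0;0 -.035 0 0;0 -.0341 0 0;0 0 .03 0;0 0 .025 0;0 0 .015 0;0 0 .006 0;0 0 0 0;0 0 0 0")

```text
clock: 48.0
tcp_pos: [0.5052, -0.1979, 0.0454]
orientation: [1.506, 2.753, 0.023]
contact_force: [-0.3, 0.1, 0.7]
grip_width: 0.0298
gripper_force: 0.0
```

Call:
arm_command(plan="0 0 0 0;0 0 0 0;0 0 0 0;0 0 0 0;0 0 0 0", hand=1)

```text
clock: 48.62
tcp_pos: [0.5051, -0.198, 0.0455]
orientation: [1.506, 2.752, 0.023]
contact_force: [-1.5, -0.2, 6.7]
grip_width: 0.0107
gripper_force: 49.4
```

Call:
arm_command(plan="0 0 -.01 0;0 0 -.02 0;0 0 -.03 0;0 0 -.03 0;0 0 -.025 0;0 0 0 10;0 0 0 10;0 0 0 10;0 0 0 10;0 0 0 10;0 0 0 10;0 0 0 0")

```text
clock: 50.12
tcp_pos: [0.5034, -0.1987, 0.1599]
orientation: [-2.678, -1.633, -0.022]
contact_force: [-0.0, -0.3, -1.5]
grip_width: 0.0114
gripper_force: 48.7
```

Call:
arm_command(plan="0 0 0 10;0 0 0 10;0 0 0 10;0 0 0 10;0 0 0 10;0 0 0 10;0 0 0 10;0 0 0 10;0 0 0 10;0 0 0 10;0 0 0 10;0 0 0 10;0 0 0 0;0 0 0 0")

```text
clock: 51.88
tcp_pos: [0.5035, -0.1989, 0.1597]
orientation: [-2.747, 1.494, -0.004]
contact_force: [0.5, 1.1, -0.5]
grip_width: 0.0112
gripper_force: 48.8
```

Run:
```python
from h import *
held();go([.5041,-.1974,.0445],-147.4)
```

```text
held end x 35.68607072039143 127 y -0.013724394544312324 grip 0.011201399833770283 zaxis [ 0.0093  0.0118 -0.9999]
t 51.92 shift mm [ -0.4   0.4 115.2] ytool -147.14 yaw 0.26 j7 -1.67
```

Run:
```python
from h import *
go([.5038,-.1968,.0455],-147.4)
```

```text
t 51.92 shift mm [ -1.1   0.3 114.3] ytool -147.14 yaw 0.26 j7 -1.67
```

Call:
arm_command(plan="-.0011 .0003 .025 .2;0 0 .03 0;0 0 .02 0;0 0 .01 0;0 0 .006 0;0 0 .003 0;0 0 0 0")

```text
clock: 52.8
tcp_pos: [0.5038, -0.1972, 0.066]
orientation: [-2.741, 1.505, -0.005]
contact_force: [-0.4, -0.2, -0.8]
grip_width: 0.011
gripper_force: 48.7
```

Call:
arm_command(plan="0 0 .003 0;0 0 .004 0;0 0 .003 0;0 0 0 0")

```text
clock: 53.3
tcp_pos: [0.5035, -0.197, 0.0554]
orientation: [-2.741, 1.506, -0.004]
contact_force: [-0.6, 0.4, -1.4]
grip_width: 0.0112
gripper_force: 48.7
```

Call:
arm_command(plan="0 0 .004 0;0 0 .003 0;0 0 .002 0;0 0 .001 0;0 0 .001 0;0 0 0 0;0 0 .001 0;0 0 0 0")

```text
clock: 54.3
tcp_pos: [0.5038, -0.1968, 0.0456]
orientation: [-2.738, 1.505, -0.004]
contact_force: [-7.6, 7.4, 24.7]
grip_width: 0.0112
gripper_force: 52.6
```

Call:
arm_command(plan="0 0 0 0;0 0 0 0;0 0 0 0;0 0 -.02 0;0 0 -.03 0;0 0 -.04 0;0 0 -.04 0;0 0 -.04 0;0 0 0 0;0 0 0 0", hand=0.3)

```text
clock: 55.55
tcp_pos: [0.5019, -0.1983, 0.213]
orientation: [-2.741, 1.505, -0.003]
contact_force: [-0.7, 0.3, -0.4]
grip_width: 0.0301
gripper_force: 0.0
```

Run:
```python
from h import *
for k in (-92,-46,0,46,92): tab([.5427+.8425e-3*k,-.1722+.5388e-3*k])
p,d=eyes.grab_frame('top');W=cloud('top',d)
cv2.imwrite('pics/t9.png',p[:,:,::-1])
m=(abs(W[...,2]-.044)<.012);m[:140]=0;m[265:]=0;m[:,:190]=0;m[:,245:]=0
c=max(cv2.findContours(m.astype(np.uint8),0,1)[0],key=cv2.contourArea);print('block',cv2.minAreaRect((cast('top',c[:,0],.044)[:,:2]*1000).astype(np.float32)))
m=(p.min(2)>75);m[:150]=0;m[255:]=0;m[:,:205]=0;m[:,:]&=True;m[:,234:]=0
c=max(cv2.findContours(m.astype(np.uint8),0,1)[0],key=cv2.contourArea);print('bar',cv2.minAreaRect((cast('top',c[:,0],.012)[:,:2]*1000).astype(np.float32)))
go([.5762,.2146,.2],-85.2)
```

```text
[327. 202.] ((466.6282958984375, -222.70040893554688), (12.69406509399414, 30.648210525512695), 32.06385803222656) 0.09403331760536149
[280. 202.] ((505.8277282714844, -198.00657653808594), (11.080469131469727, 29.612823486328125), 32.66526412963867) 0.09409679414423316
[234. 202.] ((542.1929321289062, -172.30755615234375), (12.902596473693848, 29.782625198364258), 32.662811279296875) 0.09395617027425415
[188. 202.] ((581.4666748046875, -149.77273559570312), (13.807555198669434, 29.785463333129883), 32.32241439819336) 0.09388902571577029
[142. 202.] ((619.5453491210938, -124.35394287109375), (14.882811546325684, 29.897808074951172), 32.90827178955078) 0.09371240042773443
block ((621.1521606445312, 219.49722290039062), (56.81562042236328, 19.439971923828125), 3.1416704654693604)
bar ((672.0934448242188, 235.43919372558594), (140.57289123535156, 60.51851272583008), 1.7949249744415283)
t 55.85 shift mm [-309.  -284.2   18.4] ytool -147.58 yaw -62.38 j7 -1.74
```

All five tabs are at the same height, so every cartridge is home. The bar was knocked about 45 mm along the mat, to about (0.621, 0.2195). I move over it.

Call:
arm_command(plan="-.025 -.0255 0 0;-.025 -.0255 0 0;-.025 -.0255 0 0;-.025 -.0255 0 0;-.025 -.0255 0 0;-.025 -.0255 0 0;-.025 -.0255 0 0;-.025 -.0255 0 0;-.025 -.0255 0 0;-.025 -.0255 0 0;-.025 -.0255 0 0;-.025 -.0255 0 0;0 0 0 -10.4;0 0 0 -10.4;0 0 0 -10.4;0 0 0 -10.4;0 0 0 -10.4;0 0 0 -10.4;0 0 0 0;0 0 0 0", hand=-1)

```text
clock: 58.35
tcp_pos: [0.5995, 0.2183, 0.2191]
orientation: [-3.128, -0.126, -0.015]
contact_force: [0.2, 0.5, -0.1]
grip_width: 0.0855
gripper_force: 0.0
```

```bash
cat >> h.py <<'E'
def block(zt,zl):
    o=r.get_obs();p,d=eyes.grab_frame('wrist');W=cloud('wrist',d,o)
    m=(abs(W[...,2]-zt)<.008)&(p.min(2)>40);m[270:]=0;m=cv2.morphologyEx(m.astype(np.uint8),2,np.ones((3,3)))
    c=max(cv2.findContours(m,0,1)[0],key=cv2.contourArea);print('block',cv2.boundingRect(c),cv2.minAreaRect((cast('wrist',c[:,0],zt,o)[:,:2]*1000).astype(np.float32)))
    m=(abs(W[...,2]-zl)<.006)&(p.min(2)>100);m[270:]=0;m=cv2.morphologyEx(m.astype(np.uint8),2,np.ones((3,3)))
    return o,p,d,W
E
python3 - <<'E'
from h import *
o,p,d,W=block(.044,.012);cv2.imwrite('pics/w10.png',p[:,:,::-1])
go([.621,.2195,.0],-86)
E
```

```text
block (516, 150, 44, 120) ((594.7008666992188, -90.22130584716797), (152.78684997558594, 48.83122634887695), 18.891021728515625)
t 58.4 shift mm [ 19.3   2.9 219.3] ytool -85.33 yaw 0.67 j7 -1.48
```

View pics/w10.png

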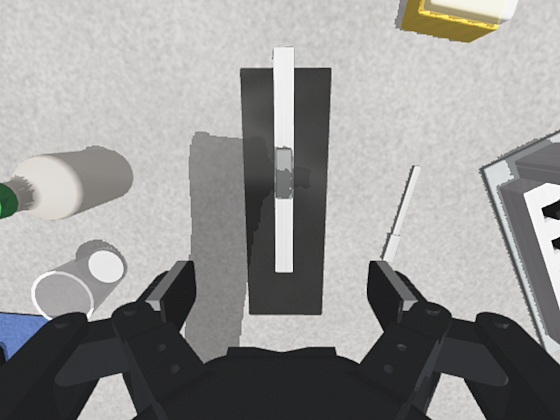

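The bar lies along the mat with its far end (284,48) slightly past the mat edge; the block is at columns 275–292, rows 148–198. Measuring it there.

Run:
```python
from h import *
o=r.get_obs();p,d=eyes.grab_frame('wrist');W=cloud('wrist',d,o);z=W[...,2]
m=(z>.034)&(z<.055);k=np.zeros_like(m);k[140:205,262:306]=1;m&=k
c=max(cv2.findContours(m.astype(np.uint8),0,1)[0],key=cv2.contourArea);b=cv2.minAreaRect((cast('wrist',c[:,0],.044,o)[:,:2]*1000).astype(np.float32));print(b,np.median(z[m]))
m=(p.min(2)>150);k[:]=0;k[44:276,266:302]=1;m&=k
c=max(cv2.findContours(m.astype(np.uint8),0,1)[0],key=cv2.contourArea);q=cast('wrist',np.argwhere(m)[:,::-1],.012,o)[:,:2]*1000
print('bar',cv2.minAreaRect(q.astype(np.float32)))
go([*(np.array(b[0])/1000),-.006],-90+b[2])
```

```text
((622.279052734375, 219.21136474609375), (58.35551834106445, 19.072885513305664), 4.700026512145996) 0.04294800407320451
bar ((623.3402099609375, 220.57730102539062), (284.78106689453125, 40.72271728515625), 4.525259971618652)
t 58.45 shift mm [ 20.5   3.4 225.3] ytool -85.29 yaw 0.01 j7 -1.48
```

Call:
arm_command(plan=".0205 .0034 .03 0;0 0 .05 0;0 0 .05 0;0 0 .045 0;0 0 .03 0;0 0 .0195 0;0 0 0 0;0 0 0 0")

```text
clock: 59.45
tcp_pos: [0.6235, 0.2194, -0.0036]
orientation: [-3.127, -0.131, -0.019]
contact_force: [-0.2, -0.4, 0.4]
grip_width: 0.0853
gripper_force: 0.0
```

Call:
arm_command(plan="0 0 0 0;0 0 0 0;0 0 0 0;0 0 0 0;0 0 0 0;0 0 0 0;0 0 0 0", hand=1, grip_force=60)

```text
clock: 60.32
tcp_pos: [0.6226, 0.2195, -0.0045]
orientation: [-3.127, -0.132, -0.016]
contact_force: [-0.6, 0.8, 5.4]
grip_width: 0.0193
gripper_force: 59.7
```

Call:
arm_command(plan="0 0 -.01 0;0 0 -.03 0;0 0 -.05 0;0 0 -.05 0;0 0 -.05 0;0 0 -.03 0;0 0 0 0;0 0 0 0")

```text
clock: 61.32
tcp_pos: [0.6191, 0.2169, 0.2134]
orientation: [-3.128, -0.132, -0.011]
contact_force: [-0.7, 0.3, -2.2]
grip_width: 0.0189
gripper_force: 59.1
```

```bash
cat >> h.py <<'E'
def barheld():
    o=r.get_obs();p,d=eyes.grab_frame('wrist');W=cloud('wrist',d,o)
    t=(W-o['tcp_pos'])@R.from_rotvec(o['orientation']).as_matrix()*1000
    f=(abs(t[...,1])<8)&(t[...,2]>-42)&(t[...,2]<-23)&(t[...,0]>22)&(t[...,0]<38)
    print('block face x',np.percentile(t[f][:,0],[50,90,98]).round(1),f.sum())
    b=(abs(t[...,1])<20)&(t[...,2]>-26)&(t[...,2]<-8)&(t[...,0]>40)&(p.min(2)>90);s=t[b]
    print('bar end x',np.percentile(s[:,0],99.5).round(1),'ztop',np.median(s[:,2]).round(1),'slope z/x',np.polyfit(s[:,0],s[:,2],1)[0].round(4),'centre y at',[(x,s[abs(s[:,0]-x)<8,1].mean().round(2)) for x in (50,90,130)])
    print('zaxis',R.from_rotvec(o['orientation']).as_matrix()[:,2].round(4),o['grip_width'],o['contact_force'].round(1))
E
python3 - <<'E'
from h import *
barheld();go([.5428,-.1724,.2],-57.4)
E
```

```text
block face x [29.3 29.5 29.7] 404
bar end x 124.9 ztop -14.9 slope z/x 0.0101 centre y at [(50, np.float64(-0.55)), (90, np.float64(-0.49)), (130, np.float64(-0.53))]
zaxis [ 0.0069  0.0109 -0.9999] 0.018940483899193557 [-0.7  0.3 -2.2]
t 61.38 shift mm [-108.8  381.5    8.5] ytool -85.15 yaw -27.75 j7 -1.46
```

Call:
arm_command(plan="-.0091 .0318 0 0;-.0091 .0318 0 0;-.0091 .0318 0 0;-.0091 .0318 0 0;-.0091 .0318 0 0;-.0091 .0318 0 0;-.0091 .0318 0 0;-.0091 .0318 0 0;-.0091 .0318 0 0;-.0091 .0318 0 0;-.0091 .0318 0 0;-.0091 .0318 0 0;0 0 0 -7;0 0 0 -7;0 0 0 -7;0 0 0 -6.8;0 0 0 0;0 0 0 0;0 0 0 0")

```text
clock: 63.75
tcp_pos: [0.5434, -0.1725, 0.2095]
orientation: [-3.007, -0.878, -0.018]
contact_force: [-0.2, 0.1, -2.7]
grip_width: 0.0191
gripper_force: 59.2
```

Run:
```python
from h import *
barheld();go([.5428,-.1724,.12],-57.4)
o=r.get_obs();p,d=eyes.grab_frame('wrist');np.save('pics/w11.npy',d);cv2.imwrite('pics/w11.png',p[:,:,::-1]);W=cloud('wrist',d,o)
t=(W-o['tcp_pos'])@R.from_rotvec(o['orientation']).as_matrix()*1000
b=(abs(W[...,2]-.112)<.008)&(p.min(2)>120)&(t[...,0]>100);s=t[b];print('support prongs/wall',b.sum(),'x',np.percentile(s[:,0],[1,50,99]).round(1),'y',np.percentile(s[:,1],[1,25,75,99]).round(1))
```

```text
block face x [29.7 29.9 30.1] 405
bar end x 125.2 ztop -14.9 slope z/x 0.0101 centre y at [(50, np.float64(-0.48)), (90, np.float64(-0.44)), (130, np.float64(-0.35))]
zaxis [ 0.0087  0.0113 -0.9999] 0.019065400187755405 [-0.2  0.1 -2.7]
t 63.8 shift mm [-1.8 -0.1 89.6] ytool -57.42 yaw -0.02 j7 -0.44
support prongs/wall 264 x [126.7 138.8 150.6] y [-24.5 -22.9  22.7  24.3]
```

Laterally the bar is centred on the prongs (±24 mm in the tool frame). I lower it.

Call:
arm_command(plan="-.0015 0 .03 0;0 0 .03 0;0 0 .02 0;0 0 .012 0;0 0 .008 0;0 0 .005 0;0 0 0 0;0 0 0 0")

```text
clock: 64.85
tcp_pos: [0.5438, -0.1723, 0.1054]
orientation: [-3.007, -0.88, -0.021]
contact_force: [0.9, -0.4, -3.6]
grip_width: 0.0188
gripper_force: 59.3
```

Call:
arm_command(plan="0 0 .004 0;0 0 .004 0;0 0 .003 0;0 0 0 0")

```text
clock: 65.35
tcp_pos: [0.5433, -0.172, 0.0935]
orientation: [-3.007, -0.88, -0.018]
contact_force: [0.4, -0.3, -3.6]
grip_width: 0.0196
gripper_force: 59.3
```

Call:
arm_command(plan="0 0 .002 0;0 0 .0015 0;0 0 0 0;0 0 0 0")

```text
clock: 65.85
tcp_pos: [0.5436, -0.172, 0.0904]
orientation: [-3.007, -0.88, -0.019]
contact_force: [-0.9, 0.2, -3.2]
grip_width: 0.0193
gripper_force: 59.3
```

Call:
arm_command(plan="0 0 .001 0;0 0 0 0;0 0 0 0")

```text
clock: 66.22
tcp_pos: [0.5437, -0.172, 0.0895]
orientation: [-3.007, -0.88, -0.02]
contact_force: [-0.4, 0.6, -1.2]
grip_width: 0.019
gripper_force: 59.5
```

Call:
arm_command(plan="0 0 .001 0;0 0 0 0;0 0 0 0")

```text
clock: 66.6
tcp_pos: [0.5438, -0.172, 0.0893]
orientation: [-3.006, -0.88, -0.021]
contact_force: [-2.4, 1.8, 8.9]
grip_width: 0.019
gripper_force: 61.0
```

Seated at the expected height with contact. Release, retreat straight up and check.

Call:
arm_command(plan="0 0 0 0;0 0 0 0;0 0 0 0;0 0 0 0;0 0 0 0;0 0 -.02 0;0 0 -.03 0;0 0 -.05 0;0 0 -.05 0;0 0 -.05 0;0 0 0 0;0 0 0 0", hand=-1)

```text
clock: 68.1
tcp_pos: [0.5414, -0.1742, 0.2887]
orientation: [-3.007, -0.88, -0.02]
contact_force: [-1.0, -0.0, -1.5]
grip_width: 0.0856
gripper_force: 0.0
```

Run:
```python
from h import *
o=r.get_obs();print(o['tcp_pos'],o['contact_force'].round(1),o['grip_width'])
p,d=eyes.grab_frame('wrist');W=cloud('wrist',d,o);cv2.imwrite('pics/w12.png',p[:,:,::-1])
C=np.array([.543,-.1724]);X=np.array([.5388,-.8425]);Y=np.array([.8425,.5388]);e=(W[...,:2]-C)*1000;x=e@X;y=e@Y;z=W[...,2]
m=(abs(x)<14)&(abs(y)<140)&(z>.09)&(z<.125)
for a in range(-135,140,30):
    k=m&(abs(y-a)<8); 
    if k.sum()>10: print(a,'z',np.median(z[k]).round(4),'x range',np.percentile(x[k],[2,98]).round(1),k.sum())
k=(z>.128)&(z<.145)&(abs(x)<25)&(abs(y)<60);print('block',x[k].mean(),y[k].mean(),z[k].mean(),np.percentile(y[k],[1,99]))
k=(abs(x)<8)&(z>.1)&(z<.11)&(abs(y)<150);print('bar y ext',y[k].min(),y[k].max())
p,d=eyes.grab_frame('top');W=cloud('top',d);e=(W[...,:2]-C)*1000;x=e@X;y=e@Y;z=W[...,2]
for a in range(-135,140,30):
    k=(abs(x)<9)&(abs(y-a)<12)&(z>.08);print('top',a,np.median(z[k]).round(4),k.sum())
```

```text
[ 0.54138112 -0.17417767  0.28873963] [-1.  -0.  -1.5] 0.08555442606035779
-135 z 0.1051 x range [-13.1  12.9] 176
-105 z 0.1051 x range [-11.3  11. ] 202
-75 z 0.1051 x range [-11.   12.1] 217
-45 z 0.105 x range [-13.8  13.4] 241
-15 z 0.105 x range [11.4 11.6] 12
15 z 0.1048 x range [-12.5  11.3] 27
45 z 0.1051 x range [-13.   13.6] 308
75 z 0.1051 x range [-11.2  11.8] 313
105 z 0.1052 x range [-11.   11.5] 320
135 z 0.1051 x range [-13.2  13.6] 321
block -0.07474392445031118 1.7850649491486228 0.13677336664556483 [-28.1708795   30.26395948]
bar y ext -149.00285824991667 149.34230427878776
top -135 nan 0
top -105 nan 0
top -75 nan 0
top -45 0.6882 131
top -15 0.6772 137
top 15 0.677 128
top 45 0.665 115
top 75 0.1053 44
top 105 0.1063 43
top 135 0.106 38
  return _methods._mean(a, axis=axis, dtype=dtype,
  ret = ret.dtype.type(ret / rcount)
```

The bar lies flat along its whole length (constant z ≈ 0.105), central between the prongs. Handing in.

```bash
python3 -c "
from h import *
print(ticket.hand_in())"
```

```text
the job is handed in; nothing more can be done
None
```

I turned four cartridges end for end and pushed them home (the fifth was already right), then laid the bar back flat across its supports, and handed the job in at about 68 s; the verdict was not shown.

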